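# Clear the drilling block and stack the plates for match drilling

### The job

Get the plates ready to be drilled together: with the scraper block, sweep the four loose steel slugs off the wooden backing block into the catch tray at its end (do not touch them with the fingers or the plates), and stand the scraper upright on the bench again. Then stack the plain plate of the block's size on the block, and the template with the four holes on top of it, the whole pile lying flat and square with its edges flush with the block's. Leave the other things on the bench as they stand: the two smaller aluminium pieces do not belong in the pile.

Things in the scene. Friction and masses are not known exactly. Their poses are not given: they have to be found in the camera images.
- station: fixed drilling station. Origin on the bench under the centre of its wooden backing block, 90 (x) x 60 (y) x 30 mm high. At the block's +x end an open dark steel catch tray, x = 45 to 130 mm, 90 mm wide (y), floor 6 mm thick, 3 mm walls 18 mm high on the three outer sides. At the other end a foot 10 mm high reaches to x = -65 mm
- block_top (a point): centre of the backing block's top face, 30 mm above the bench; axes as the station's
- blank: plain aluminium plate, 90 x 60 x 15 mm (x, y, z), square-edged, lying flat; origin at the centre of its underside
- odd_plate: bystander: smaller plain aluminium plate, 76 x 46 x 15 mm, not part of the pile; origin at the centre of its underside
- template: aluminium drilling template: a plate with four 12 mm through holes near its corners (at x = +-30, y = +-17 mm), 90 x 60 x 15 mm (x, y, z), square-edged, lying flat; origin at the centre of its underside
- scraper: wooden scraper block, standing upright: a dark foot 24 (x) x 84 (y) x 18 mm high, and on it a light grip 20 (x) x 50 (y) mm, from 18 to 48 mm above the underside; origin at the centre of the underside. It pushes with its wide x faces
- spool: bystander: solder spool, 32 mm diameter, 40 mm tall, standing beside a plate; origin at the centre of its underside
- flux: bystander: small jar, 32 mm diameter, 45 mm tall, standing beside a plate; origin at the centre of its underside
- aerosol: bystander: can, 50 mm diameter, 150 mm tall; origin at the centre of its underside
- glue: bystander: white bottle, 50 mm diameter, 140 mm tall; origin at the centre of its underside
- tape: bystander: roll of tape lying flat, 72 mm diameter, 20 mm tall; origin at the centre of its underside
- offcut: bystander: small aluminium offcut 50 x 35 x 12 mm, not part of the pile; origin at the centre of its underside
- slug1: loose square steel punch slug (a chip), 14 x 14 x 7 mm, on top of the backing block at first; origin at the centre of its underside
- slug2: loose square steel punch slug (a chip), 14 x 14 x 7 mm, on top of the backing block at first; origin at the centre of its underside
- slug3: loose square steel punch slug (a chip), 14 x 14 x 7 mm, on top of the backing block at first; origin at the centre of its underside
- slug4: loose square steel punch slug (a chip), 14 x 14 x 7 mm, on top of the backing block at first; origin at the centre of its underside
There are look-alikes about, which are no part of the job. Of the things shaped like the scraper, the wooden one is meant.

How it is judged:
On the way, in this order (a step that is already met when the one before it is completed fails the run):
1. all four slugs lie in the catch tray (x of slug1 in the frame of station between 0.045 and 0.13 m and y of slug1 in the frame of station between -0.045 and 0.045 m and z of each of slug1, slug2, slug3, slug4 in the frame of station below 0.022 m and x of slug2 in the frame of station between 0.045 and 0.13 m and y of slug2 in the frame of station between -0.045 and 0.045 m and x of slug3 in the frame of station between 0.045 and 0.13 m and y of slug3 in the frame of station between -0.045 and 0.045 m and x of slug4 in the frame of station between 0.045 and 0.13 m and y of slug4 in the frame of station between -0.045 and 0.045 m), for 0.2 s.
2. the plain plate lies flush on the backing block (horizontal distance between blank and block_top below 0.005 m and angle between the x axis of blank and the x axis of station, either way round below 0.08 rad and angle between blank's own z axis and vertical below 0.05 rad and z of blank in the frame of station between 0.026 and 0.034 m), for 0.2 s.
At the end, for the whole second after the job is handed in: All slugs in the tray; the blank on the block, the template on top, each centred within 5 mm of the block's centre seen from above, turned at most 0.08 rad from its edges (either way round) and flat; the scraper upright on the bench; all at rest (all of step 1 and all of step 2 and horizontal distance between template and block_top below 0.005 m and angle between the x axis of template and the x axis of station, either way round below 0.08 rad and angle between template's own z axis and vertical below 0.05 rad and z of template in the frame of station between 0.041 and 0.049 m and linear speed of each of blank, template, scraper below 0.01 m/s and height (world z) of scraper between -0.004 and 0.004 m and angle between scraper's own z axis and vertical below 0.1 rad); the robot touches nothing.
It fails at once if a slug is touched by the fingers (contact force between any of slug1, slug2, slug3, slug4 and the fingers above 0.5 N).
It fails at once if a slug is pushed by a plate (contact force between any of slug1, slug2, slug3, slug4 and blank above 0.5 N or contact force between any of slug1, slug2, slug3, slug4 and template above 0.5 N).
It fails at once if a bystander is shoved (over 25 mm) or tipped over (distance of any of spool, flux, aerosol, glue, tape, offcut, odd_plate from where it was at the start of the episode above 0.025 m or angle between any of spool, flux, aerosol, glue, tape, offcut, odd_plate's own z axis and vertical above 0.35 rad).
It also fails if it takes over 72 s, if anything falls off the work surface, if the arm or the gripper's body presses on something with over 40 N, if the wrist force passes 120 N, or if a joint passes its speed limit or range.

### The arm

A 6-joint arm with a two-finger parallel gripper is mounted at the origin on the work surface. World frame = base frame: x ahead of the robot, y to its left, z up, the work surface at z = 0. Lengths are in m, angles in rad, forces in N, time in s.
With the tool pointing down it reaches from about 0.25 to 0.8 m from the base axis. Payload 3.9 kg.
Tool frame: the origin (TCP) lies between the finger pads; the fingertips stand 22 mm ahead of it and the grasp point (between the pads) lies 3 mm ahead of it; z points along the fingers, y is the line along which they close (so a half turn about z gives the same grasp; the last joint's range is limited). The gripper opens to 85 mm and grips with 20 to 120 N. Pads are 22 mm wide; open, the fingers measure 114 mm over their backs; the gripper's body (76 mm by 85 mm) begins 54 mm behind the grasp point. The pads swing forward as they close: fully open they stand 13 mm farther back than shut.
Start: joints at [1.322, 0.26, -0.138, 1.173, 0, 1.571], TCP at [0.129, 0.509, 0.253] pointing down, gripper open.
Joint ranges: [-2.78, 2.78], [-0.83, 1.72], [-1.28, 1.37], [-1.9, 2.12], [-1.57, 1.48], [-3.14, 3.14]. Speed limits (rad/s): [2.57, 2.57, 3.14, 3.14, 3.14, 3.14].

### API

Orientations are given as a unit quaternion [w, x, y, z].
In Python, from station import r, optics, sign_off gives the robot as it stands. The module is installed in compiled form; this text tells all that it offers.
- The arm moves only by the tool drive_tool, never from a script. Its argument "rows" is a list of rows, each a list of 6 numbers: the shift along the tool's x, y, z in cm, then the turn, a rotation vector about the tool's x, y, z in degrees. In form: [[tx, ty, tz, ax, ay, az], ...]. A call has 1 to 5 rows; each row is the pose to reach, as a shift and turn from the pose commanded when the call began, along the tool's axes at that moment; what a row does not reach only later rows make up. A row lasts 1/10 s, in which the tool goes at most 50 mm and 8.59 degrees, less where a joint would pass 70% of its speed; a pose out of reach is approached as far as the arm can. A call with a gripper value outside its range is refused whole. "fingers" is the finger opening in cm, from 0 to 8.54, set as the call begins (left out, the last holds). The fingers move at their own pace and stop on an object; "grip_force" is the grip in N (left out, the last holds). Time passes only in rows, so rows that repeat a pose let the fingers close. It gives the time, the measured TCP pose, the force, the opening and the grip force at its end, in the units of the state.
- r.get_state(): the state, without advancing time (a new reading comes with each control period).
- optics.grab_frame(name): name is "scene" or "top" or "wrist"; returns the picture (480x640x3 uint8, red, green, blue); there is no depth.
- optics.camera_params(name): a dict with "intrinsics" (3x3 intrinsics, pixels), "T" (4x4, takes a point from camera to world coordinates). Camera axes: x right, y down, z forward; pixel columns grow to the right and rows downward; lengths in m; the calibration is good to about 2 mm. The wrist camera is an equidistant fisheye: a pixel r from the principal point sees the ray r / f radians off the axis. A picture is of the moment at which its call begins: read the wrist's pose just before it. camera_params takes no time and is no camera call; for the wrist camera it gives the pose at the moment of the call.
- sign_off(): hands the job in; it is judged then, once.
The state is a dict: "t": time; "qpos": joint angles; "qvel": joint speeds; "tau": joint torques, N m; "tool_pos": TCP position; "ee_rot": TCP orientation; "wrist_force": force on the tool from outside, world axes, zero at the start; "ft_torque": the same for the moment, N m; "opening": opening from 0.0 (shut) to 1.0 (fully open); "finger_force": force on a finger pad.
Only numpy, scipy, OpenCV 4.12 (cv2) and the standard library are available. Lean on these libraries where they do the work, as an engineer would, in place of code of your own. Each camera call takes 0.05 s, during which the arm holds its last target. There are 200 camera calls.

## Working session

There is one attempt and no reset: what is moved stays moved. The work goes in short steps, Python scripts to look and compute and a tool call to move; the robot and the scene stay as the last step left them, time stands still between calls to the robot, and variables do not carry over. Pictures are saved under pics/ and viewed, at most 10 in all, crops included, and the job is handed in when it is done.

Besides the shell and the picture viewer there is one more tool, called after ">>>" as name(argument=value, ...), one argument or row to a line, values as JSON. drive_tool: Moves the arm, as the interface text tells. Its arguments: {"type":"object","properties":{"rows":{"type":"array"},"fingers":{"type":"number"},"grip_force":{"type":"number"}},"required":["rows"]}

```bash
mkdir -p pics; python3 - <<'E'
from station import r, optics
import cv2,numpy as np
for n in ["scene","top"]:
    im=optics.grab_frame(n); cv2.imwrite(f"pics/{n}0.png",im[:,:,::-1])
    p=optics.camera_params(n); print(n,np.round(p["intrinsics"],1).tolist(),np.round(p["T"],4).tolist())
s=r.get_state(); print(s)
E
```

```text
scene [[468.9, 0.0, 323.0], [0.0, 468.9, 243.7], [0.0, 0.0, 1.0]] [[-0.6003, 0.5443, -0.586, 1.0883], [0.7998, 0.4028, -0.4452, 0.4245], [-0.0063, -0.7359, -0.6771, 0.7507], [0.0, 0.0, 0.0, 1.0]]
top [[472.7, 0.0, 319.2], [0.0, 472.7, 237.5], [0.0, 0.0, 1.0]] [[-0.031, -0.9769, 0.2116, 0.2435], [-0.9995, 0.0298, -0.0089, -0.0316], [0.0023, -0.2118, -0.9773, 1.2137], [0.0, 0.0, 0.0, 1.0]]
{'t': 0.1, 'qpos': array([ 1.32197485e+00,  2.60631997e-01, -1.39257620e-01,  1.17272705e+00,
        2.93640125e-05,  1.57077645e+00]), 'qvel': array([ 3.53915903e-04, -1.99519203e-03,  2.24907520e-03, -1.47512762e-04,
       -2.44704221e-03, -6.32172286e-05]), 'tau': array([ 8.40152861e-04, -4.06508660e+01,  2.54527330e+01,  1.00986086e-02,
        9.99761255e-05, -5.33431304e-06]), 'tool_pos': array([0.12913295, 0.50825906, 0.25253431]), 'ee_rot': array([-1.27520256e-04,  1.24080147e-01,  9.92271782e-01, -9.01309981e-04]), 'wrist_force': array([-0.09932384,  0.16726832,  0.31296232]), 'ft_torque': array([ 0.02875164,  0.01167287, -0.00567135]), 'finger_force': 0.0, 'opening': 0.9963720405879806}
```

View pics/top0.png

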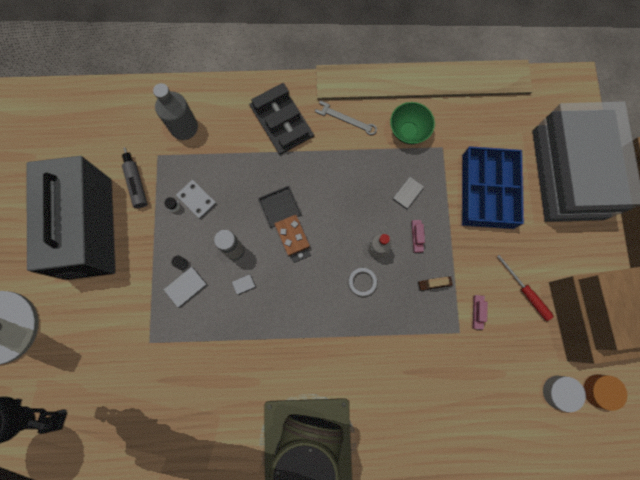

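View pics/scene0.png

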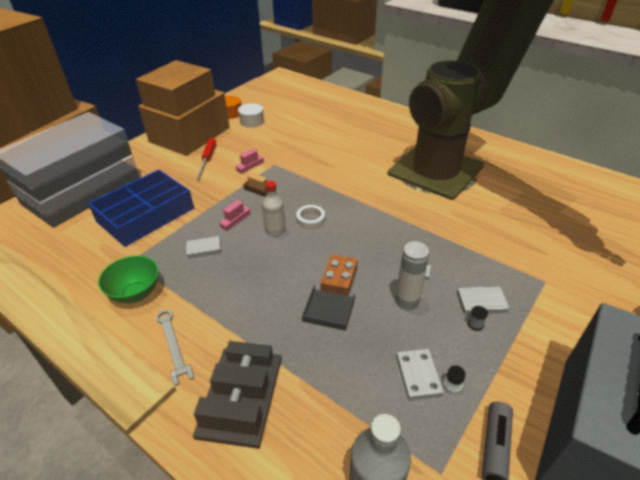

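The top view shows the mat. The template with four holes is at (196,199), the large plain plate (blank) at (185,287), the odd plate at (408,193) and the offcut at (243,284). The station is the orange block at (292,236) with the tray at (279,205). The wooden scraper is at (435,284); the pink ones are decoys.

```bash
cat > h.py <<'E'
from station import r, optics
import cv2,numpy as np
from scipy.spatial.transform import Rotation as Ro
def rays(P,uv,fish=False):
    K=P["intrinsics"];T=np.array(P["T"]);uv=np.atleast_2d(np.array(uv,float))
    xy=np.c_[(uv[:,0]-K[0][2])/K[0][0],(uv[:,1]-K[1][2])/K[1][1]]
    if fish:
        t=np.linalg.norm(xy,axis=1)[:,None]+1e-12
        d=np.c_[xy/t*np.sin(t),np.cos(t)]
    else: d=np.c_[xy,np.ones(len(xy))]
    return T[:3,3],d@T[:3,:3].T
def at(P,uv,z,fish=False):
    o,d=rays(P,uv,fish); return o+d*((z-o[2])/d[:,2])[:,None]
def proj(P,X,fish=False):
    K=P["intrinsics"];T=np.array(P["T"]);c=(np.atleast_2d(X)-T[:3,3])@T[:3,:3]
    if fish:
        rr=np.linalg.norm(c[:,:2],axis=1);t=np.arctan2(rr,c[:,2]);xy=c[:,:2]/(rr[:,None]+1e-12)*t[:,None]
    else: xy=c[:,:2]/c[:,2:]
    return xy*[K[0][0],K[1][1]]+[K[0][2],K[1][2]]
def tri(rs):
    A=np.zeros((3,3));b=np.zeros(3)
    for o,d in rs:
        d=d/np.linalg.norm(d);M=np.eye(3)-np.outer(d,d);A+=M;b+=M@o
    return np.linalg.solve(A,b)
def pose():
    s=r.get_state();q=s["ee_rot"];return s["tool_pos"],Ro.from_quat([q[1],q[2],q[3],q[0]])
def yaw_of(R): # direction of the tool y axis (closing line), mod 180 deg
    y=R.as_matrix()[:,1]; return np.degrees(np.arctan2(y[1],y[0]))
def move(target,closing_deg,p=None,R=None):
    """row (cm, deg) from current measured pose to the pointing-down target; closing line angle in world"""
    if p is None:p,R=pose()
    c=np.radians(closing_deg)
    best=None
    for k in (0,np.pi):
        y=np.array([np.cos(c+k),np.sin(c+k),0]);z=np.array([0,0,-1.]);x=np.cross(y,z)
        G=Ro.from_matrix(np.c_[x,y,z]);rv=(R.inv()*G).as_rotvec(degrees=True)
        if best is None or np.linalg.norm(rv)<np.linalg.norm(best[0]):best=(rv,G)
    return np.round(np.r_[R.inv().apply(np.array(target)-p)*100,best[0]],2).tolist(),best[1]
E
python3 - <<'E'
from h import *
P=optics.camera_params("top");S=optics.camera_params("scene")
for n,uv,z in [("template",(196,199),.015),("blank",(185,287),.015),("odd",(408,193),.015),("offcut",(243,284),.012),("block",(293,237),.03),("tray",(279,205),.006),("scraper",(435,284),.03),("spool/flux",(171,204),.04),("sp2",(180,263),.04),("glue top",(384,240),.14),("aero top",(225,240),.15),("tape",(363,282),.02)]:
    w=at(P,uv,z)[0]; print(n,np.round(w,3),np.round(proj(S,w)[0]))
im=cv2.imread("pics/top0.png")[145:345,150:470]
cv2.imwrite("pics/c1.png",cv2.resize(im,None,fx=2.5,fy=2.5,interpolation=cv2.INTER_CUBIC))
w=optics.grab_frame("wrist");cv2.imwrite("pics/w0.png",w[:,:,::-1]);print({k:np.round(v,3).tolist() for k,v in optics.camera_params("wrist").items()})
E
```

```text
template [0.617 0.279 0.015] [419. 370.]
blank [0.385 0.302 0.015] [483. 297.]
odd [ 0.616 -0.281  0.015] [204. 244.]
offcut [0.388 0.155 0.012] [418. 268.]
block [0.503 0.025 0.03 ] [340. 267.]
tray [0.596 0.061 0.006] [328. 310.]
scraper [ 0.372 -0.329  0.03 ] [260. 182.]
spool/flux [0.598 0.337 0.04 ] [456. 372.]
sp2 [0.443 0.309 0.04 ] [477. 308.]
glue top [ 0.465 -0.192  0.14 ] [272. 182.]
aero top [0.475 0.175 0.15 ] [415. 248.]
tape [ 0.383 -0.15   0.02 ] [310. 213.]
{'intrinsics': [[371.648, 0.0, 324.834], [0.0, 371.648, 235.342], [0.0, 0.0, 1.0]], 'T': [[0.246, 0.924, 0.293, 0.054], [0.969, -0.234, -0.075, 0.527], [-0.001, 0.302, -0.953, 0.374], [0.0, 0.0, 0.0, 1.0]]}
```

View pics/c1.png

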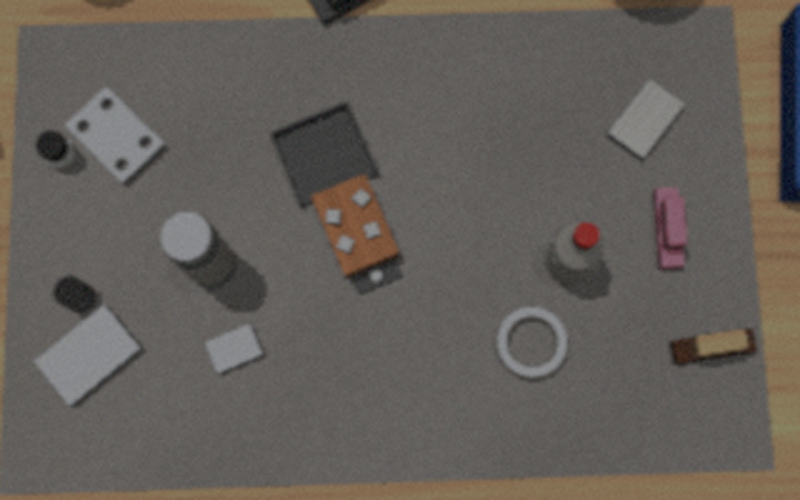

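View pics/w0.png

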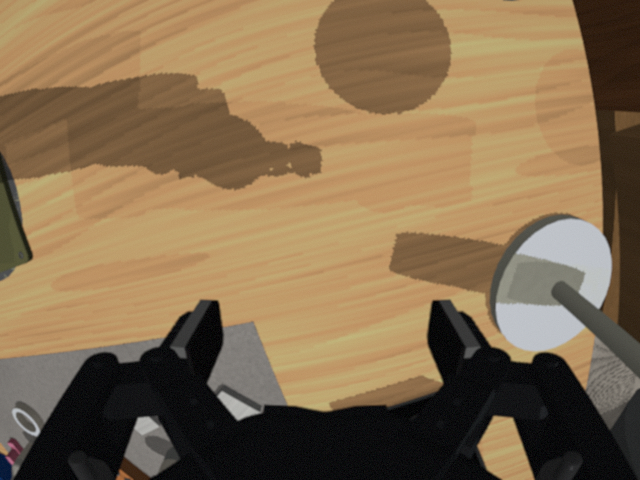

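The enlarged crop confirms the shapes: the template has a jar at its left edge, the blank has a jar at its top-left edge, and the scraper is dark-footed with a light grip at crop (713,346). The four slugs sit on the orange block. The wrist view shows bench and fingers, with the mat corner at lower left. Next I take wrist views with the camera over each object, starting with the blank.

>>> drive_tool(
  rows=[
    [-18.8,-6.8,0,0,0,0],
    [-18.8,-6.8,0,0,0,0],
    [-18.8,-6.8,0,0,0,0],
    [-18.8,-6.8,0,0,0,0],
    [-18.8,-6.8,0,0,0,0],
  ],
  fingers=8.54,
)

```text
t: 0.65
tool_pos: [0.2988, 0.3933, 0.2531]
ee_rot: [0.001, 0.128, 0.992, -0.001]
wrist_force: [-0.1, 0.7, -0.5]
opening: 0.999
finger_force: 0.0
```

>>> drive_tool(
  rows=[
    [-18.8,-6.8,0,0,0,0],
    [-18.8,-6.8,0,0,0,0],
    [-18.8,-6.8,0,0,0,0],
    [-18.8,-6.8,0,0,0,0],
    [-18.8,-6.8,0,0,0,0],
  ],
)

```text
t: 1.15
tool_pos: [0.4643, 0.282, 0.2528]
ee_rot: [0.001, 0.127, 0.992, -0.0]
wrist_force: [-0.8, -0.4, -0.3]
opening: 1.0
finger_force: 0.0
```

```bash
cat > snap.py <<'E'
import sys,pickle
from h import *
P=optics.camera_params("wrist");p,R=pose();im=optics.grab_frame("wrist")
n=sys.argv[1];pickle.dump((P,p,R.as_matrix(),im),open(n+".pkl","wb"));cv2.imwrite(f"pics/{n}.png",im[:,:,::-1])
print(r.get_state()["t"],p.round(4),yaw_of(R).round(2),"cam",np.array(P["T"])[:3,3].round(3))
E
python3 snap.py blank
```

```text
1.2 [0.4643 0.282  0.2528] 75.37 cam [0.389 0.301 0.374]
```

>>> drive_tool(
  rows=[
    [-22.4,3.4,0,0,0,0],
    [-22.4,3.4,0,0,0,0],
    [-22.4,3.4,0,0,0,0],
    [-22.4,3.4,0,0,0,0],
    [-22.4,3.4,0,0,0,0],
  ],
)

```text
t: 1.7
tool_pos: [0.6875, 0.2634, 0.2519]
ee_rot: [-0.0, 0.124, 0.992, 0.0]
wrist_force: [-0.1, -0.2, -0.9]
opening: 1.002
finger_force: 0.0
```

```bash
python3 snap.py template
```

```text
1.75 [0.6875 0.2634 0.2519] 75.77 cam [0.613 0.282 0.373]
```

>>> drive_tool(
  rows=[
    [3.0,-20,0,0,0,0],
    [3,-20,0,0,0,0],
    [3,-20,0,0,0,0],
    [3,-20,0,0,0,0],
    [3,-20,0,0,0,0],
  ],
)

```text
t: 2.25
tool_pos: [0.603, 0.0728, 0.2534]
ee_rot: [-0.002, 0.126, 0.992, -0.001]
wrist_force: [1.1, 0.6, -0.3]
opening: 1.003
finger_force: 0.0
```

>>> drive_tool(
  rows=[
    [1.6,-7.4,0,0,0,0],
    [1.6,-7.4,0,0,0,0],
    [1.6,-7.4,0,0,0,0],
  ],
)

```text
t: 2.55
tool_pos: [0.5714, 0.0075, 0.2535]
ee_rot: [-0.001, 0.125, 0.992, -0.0]
wrist_force: [-0.5, 0.2, -0.4]
opening: 0.996
finger_force: 0.0
```

```bash
python3 snap.py block
```

```text
2.6 [0.5714 0.0075 0.2535] 75.66 cam [0.497 0.026 0.375]
```

>>> drive_tool(
  rows=[
    [2,-18.7,0,0,0,0],
    [2,-18.7,0,0,0,0],
    [2,-18.7,0,0,0,0],
    [2,-18.7,0,0,0,0],
    [2,-18.7,0,0,0,0],
  ],
)

```text
t: 3.1
tool_pos: [0.5077, -0.17, 0.2533]
ee_rot: [-0.0, 0.126, 0.992, -0.0]
wrist_force: [0.9, 1.1, 0.6]
opening: 0.999
finger_force: 0.0
```

>>> drive_tool(
  rows=[
    [2,-18.7,0,0,0,0],
    [2,-18.7,0,0,0,0],
    [2,-18.7,0,0,0,0],
    [2,-18.7,0,0,0,0],
    [2,-18.7,0,0,0,0],
  ],
)

```text
t: 3.6
tool_pos: [0.4434, -0.3468, 0.253]
ee_rot: [0.0, 0.125, 0.992, -0.0]
wrist_force: [1.2, 1.0, 0.1]
opening: 1.002
finger_force: 0.0
```

```bash
python3 snap.py scraper; python3 - <<'E'
import cv2,numpy as np
a=[cv2.imread(f"pics/{n}.png") for n in ["blank","template","block","scraper"]]
a=[cv2.resize(x,(400,300),interpolation=cv2.INTER_AREA) for x in a]
cv2.imwrite("pics/m1.png",np.vstack([np.hstack(a[:2]),np.hstack(a[2:])]))
E
```

```text
3.65 [ 0.4434 -0.3468  0.253 ] 75.58 cam [ 0.369 -0.328  0.374]
```

View pics/m1.png

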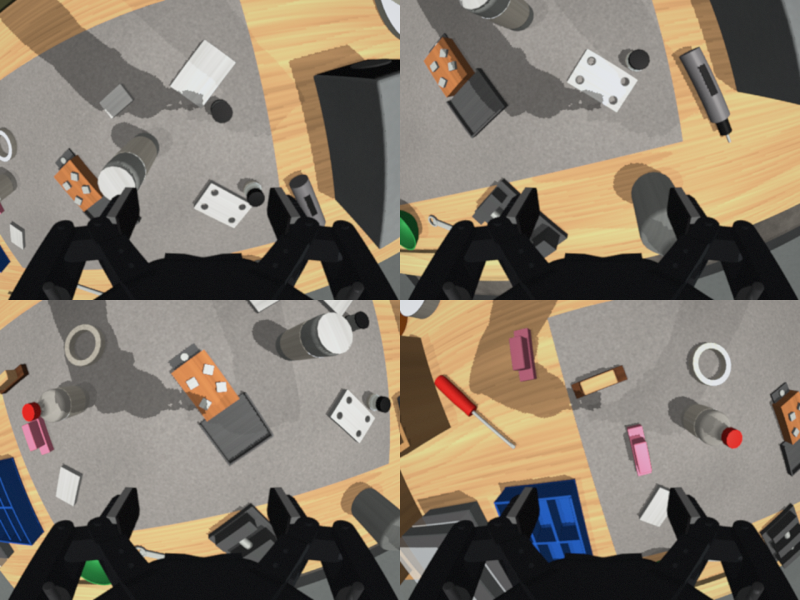

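The montage shows all four targets unobstructed: blank at (203,70) in the upper left, template at (602,80) in the upper right, block and slugs at (205,382) in the lower left, scraper at (600,380) in the lower right. I fit known-size rectangles to the image edges, with height as a free parameter using two views.

```bash
cat > fit.py <<'E'
import pickle
from h import *
from scipy.optimize import differential_evolution as DE
from scipy.ndimage import map_coordinates
def chan(im,kind):
    im=im.astype(np.float32)
    c=im.mean(2) if kind=="L" else im[:,:,0]-im[:,:,2]
    return cv2.GaussianBlur(c,(0,0),.8)
def per(lx,ly,n=30):
    t=np.linspace(-.46,.46,n);o=np.ones(n)
    return np.r_[np.c_[t*lx,o*ly/2],np.c_[t*lx,-o*ly/2],np.c_[o*lx/2,t*ly],np.c_[-o*lx/2,t*ly]]
def score(v,views,lx,ly,sgn,kind,m=.002,mask=None):
    x,y,th,z=v;c,s=np.cos(th),np.sin(th);Rm=np.array([[c,s],[-s,c]]);tot=0
    for P,I in views:
        a=[map_coordinates(I,proj(P,np.c_[per(lx+k,ly+k)@Rm+[x,y],np.full(120,z)],True)[:,::-1].T,order=1,mode="nearest") for k in(-2*m,2*m)]
        d=sgn*(a[0]-a[1]); d=d if mask is None else d[mask]
        tot+=np.clip(d,-40,40).mean()
    return -tot
def fit(names,x,y,z,lx,ly,th=None,dz=.0,kind="L",sgn=1,mask=None,w=.02):
    views=[]
    for n in names:
        P,_,_,im=pickle.load(open(n+".pkl","rb"));views.append((P,chan(im,kind)))
    b=[(x-w,x+w),(y-w,y+w),(0,np.pi) if th is None else th,(z-dz-1e-6,z+dz+1e-6)]
    q=DE(score,b,args=(views,lx,ly,sgn,kind,.002,mask),seed=1,maxiter=150,popsize=15,tol=1e-5)
    return np.round(q.x[:2],4),np.degrees(q.x[2]).round(2),q.x[3].round(4),round(-q.fun,1)
E
python3 - <<'E'
from fit import *
for n,o,x,y in [("blank","template",.385,.302),("template","blank",.617,.279)]:
    print(n,fit([n],x,y,.015,.09,.06)); print(" other",fit([o],x,y,.015,.09,.06));print(" z",fit([n,o],x,y,.015,.09,.06,dz=.012))
print("block",fit(["block"],.503,.025,.03,.09,.06,kind="C")); print(" z",fit(["block","template"],.503,.025,.03,.09,.06,kind="C",dz=.015)," z3",fit(["block","template","blank"],.503,.025,.03,.09,.06,kind="C",dz=.015))
print("scr grip",fit(["scraper"],.372,-.329,.048,.02,.05,kind="L")); print(" grip C",fit(["scraper"],.372,-.329,.048,.02,.05,kind="C"))
print("foot",fit(["scraper"],.372,-.329,.018,.024,.084,sgn=-1))
# verification orthos
out=[]
for n,x,y,z in [("blank",.385,.302,.015),("template",.617,.279,.015),("block",.503,.025,.03),("scraper",.372,-.329,.048)]:
    P,_,_,im=pickle.load(open(n+".pkl","rb"))
    g=np.linspace(.0875,-.0875,300);X=np.repeat(g[:,None]+x,400,1);h=np.linspace(.117,-.117,400);Y=np.repeat(h[None]+y,300,0)
    uv=proj(P,np.c_[X.ravel(),Y.ravel(),np.full(X.size,z)],True).astype(np.float32).reshape(300,400,2)
    out.append(cv2.remap(im[:,:,::-1].copy(),uv[...,0],uv[...,1],cv2.INTER_LINEAR))
cv2.imwrite("pics/o1.png",np.vstack([np.hstack(out[:2]),np.hstack(out[2:])]))
E
```

```text
blank (array([0.3851, 0.3016]), np.float64(128.87), np.float64(0.015), np.float32(39.0))
 other (array([0.3821, 0.2859]), np.float64(77.2), np.float64(0.015), np.float32(2.1))
 z (array([0.3853, 0.3008]), np.float64(129.18), np.float64(0.0093), np.float32(38.8))
template (array([0.6198, 0.2802]), np.float64(42.02), np.float64(0.015), np.float64(40.0))
 other (array([0.6207, 0.2797]), np.float64(44.21), np.float64(0.015), np.float64(40.0))
 z (array([0.6193, 0.2799]), np.float64(42.63), np.float64(0.0163), np.float64(80.0))
block (array([0.5116, 0.027 ]), np.float64(18.83), np.float64(0.03), np.float64(40.0))
 z (array([0.5112, 0.0284]), np.float64(21.1), np.float64(0.0335), np.float32(78.3))  z3 (array([0.5113, 0.0284]), np.float64(21.19), np.float64(0.0332), np.float64(116.8))
scr grip (array([ 0.3747, -0.336 ]), np.float64(6.78), np.float64(0.048), np.float64(40.0))
 grip C (array([ 0.3766, -0.3357]), np.float64(5.6), np.float64(0.048), np.float64(38.4))
foot (array([ 0.3703, -0.3369]), np.float64(4.0), np.float64(0.018), np.float64(25.7))
```

View pics/o1.png

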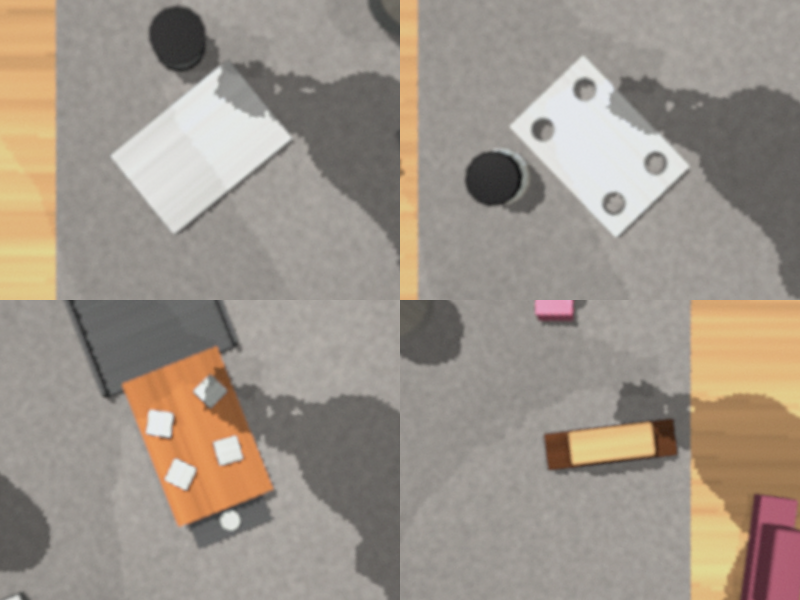

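The orthos are clear: blank, template, block with four slugs (bolt on its foot) and scraper all show whole outlines. My score saturated, so I refit with a sharper one.

```bash
sed -i 's/np.clip(d,-40,40).mean()/np.clip(d,-150,150).mean()/; s/views,lx,ly,sgn,kind,.002,mask/views,lx,ly,sgn,kind,.001,mask/' fit.py
python3 - <<'E'
from fit import *
for n,o,x,y,t in [("blank","block",.385,.302,(1.9,2.6)),("template","blank",.617,.279,(.5,1))]:
    print(n,fit([n],x,y,.015,.09,.06,th=t)); print(" other",fit([o],x,y,.015,.09,.06,th=t));print(" z",fit([n,o],x,y,.015,.09,.06,dz=.012,th=t))
t=(.2,.5)
for N in (["block"],["template"],["blank"]): print("block",N,fit(N,.511,.028,.03,.09,.06,kind="C",th=t),fit(N,.511,.028,.03,.09,.06,kind="L",th=t))
print(" z3",fit(["block","template","blank"],.511,.028,.03,.09,.06,kind="C",dz=.015,th=t))
t=(-.2,.4)
for k in "LC": print("scr grip",fit(["scraper"],.374,-.335,.048,.02,.05,kind=k,th=t,w=.01), fit(["scraper","block"],.374,-.335,.048,.02,.05,kind=k,th=t,w=.01,dz=.02))
print("foot",fit(["scraper"],.374,-.335,.018,.024,.084,sgn=-1,th=t,w=.01))
E
```

```text
blank (array([0.3868, 0.3015]), np.float64(129.04), np.float64(0.015), np.float32(51.5))
 other (array([0.3857, 0.3007]), np.float64(131.14), np.float64(0.015), np.float64(14.3))
 z (array([0.3867, 0.3016]), np.float64(129.16), np.float64(0.0143), np.float64(65.6))
template (array([0.6191, 0.2793]), np.float64(43.83), np.float64(0.015), np.float32(50.3))
 other (array([0.6192, 0.2793]), np.float64(43.81), np.float64(0.015), np.float32(52.2))
 z (array([0.619 , 0.2794]), np.float64(43.88), np.float64(0.0156), np.float64(103.0))
block ['block'] (array([0.5107, 0.0264]), np.float64(21.73), np.float64(0.03), np.float32(73.7)) (array([0.5077, 0.0344]), np.float64(20.83), np.float64(0.03), np.float64(17.7))
block ['template'] (array([0.5111, 0.0264]), np.float64(21.54), np.float64(0.03), np.float64(37.6)) (array([0.5157, 0.0146]), np.float64(21.68), np.float64(0.03), np.float32(12.9))
block ['blank'] (array([0.511 , 0.0264]), np.float64(22.05), np.float64(0.03), np.float32(46.1)) (array([0.511 , 0.0269]), np.float64(21.68), np.float64(0.03), np.float32(19.5))
 z3 (array([0.5108, 0.0265]), np.float64(21.71), np.float64(0.0303), np.float32(157.1))
scr grip (array([ 0.3757, -0.336 ]), np.float64(7.07), np.float64(0.048), np.float64(64.3)) (array([ 0.3758, -0.336 ]), np.float64(6.7), np.float64(0.0469), np.float32(83.5))
scr grip (array([ 0.3756, -0.3359]), np.float64(6.89), np.float64(0.048), np.float64(44.7)) (array([ 0.3756, -0.3359]), np.float64(6.84), np.float64(0.0467), np.float32(59.1))
foot (array([ 0.3755, -0.336 ]), np.float64(6.7), np.float64(0.018), np.float64(24.8))
```

```bash
python3 - <<'E'
from h import *
print(move([.3757,-.336,.1],6.9)[0])
E
```

```text
[6.83, -0.86, 15.29, 0.07, -0.01, 68.78]
```

>>> drive_tool(
  rows=[
    [6.83,-0.86,15.3,0,0,8.5],
    [6.83,-0.86,15.3,0,0,17],
    [6.83,-0.86,15.3,0,0,25.5],
    [6.83,-0.86,15.3,0,0,34],
    [6.83,-0.86,15.3,0,0,42],
  ],
  fingers=5.5,
)

```text
t: 4.15
tool_pos: [0.3725, -0.331, 0.0969]
ee_rot: [-0.004, 0.473, 0.881, 0.002]
wrist_force: [0.1, -1.2, 0.6]
opening: 0.644
finger_force: 0.0
```

>>> drive_tool(
  rows=[
    [0,0,0,0,0,8.5],
    [0,0,0,0,0,17],
    [0,0,0,0,0,25.5],
    [0,0,0,0,0,26.8],
    [0,0,0,0,0,26.8],
  ],
)

```text
t: 4.65
tool_pos: [0.3758, -0.3346, 0.1004]
ee_rot: [-0.0, 0.661, 0.75, 0.0]
wrist_force: [-0.5, -0.6, -0.9]
opening: 0.641
finger_force: 0.0
```

```bash
python3 - <<'E'
from h import *
print(pose()[0],move([.3757,-.336,.043],6.9)[0],r.get_state()["qpos"].round(2))
E
```

```text
[ 0.37580459 -0.33461292  0.10035439] [-0.14, -0.03, 5.74, 0.03, -0.03, 0.34] [-0.73  0.34 -0.45  0.78  0.    0.72]
```

Descend and grip, then read the state.

>>> drive_tool(
  rows=[
    [0.14,0,2.5,0,0,0.3],
    [0.14,0,4.5,0,0,0.3],
    [0.14,0,5.7,0,0,0.3],
    [0.14,0,5.7,0,0,0.3],
  ],
)

```text
t: 5.05
tool_pos: [0.3737, -0.333, 0.0418]
ee_rot: [-0.002, 0.664, 0.748, 0.0]
wrist_force: [-0.9, 0.9, -0.3]
opening: 0.645
finger_force: 0.0
```

>>> drive_tool(
  rows=[
    [0,0,0,0,0,0],
    [0,0,0,0,0,0],
    [0,0,0,0,0,0],
    [0,0,0,0,0,0],
    [0,0,0,0,0,0],
  ],
  fingers=0,
  grip_force=60,
)

```text
t: 5.55
tool_pos: [0.3751, -0.3353, 0.0443]
ee_rot: [0.001, 0.665, 0.747, 0.0]
wrist_force: [0.4, 1.2, 5.9]
opening: 0.222
finger_force: 59.6
```

>>> drive_tool(
  rows=[
    [0,0,0,0,0,0],
    [0,0,0,0,0,0],
  ],
)

```text
t: 5.75
tool_pos: [0.3752, -0.3353, 0.0443]
ee_rot: [0.001, 0.665, 0.747, 0.0]
wrist_force: [0.1, 0.9, 6.0]
opening: 0.221
finger_force: 59.6
```

>>> drive_tool(
  rows=[
    [0,0,-4,0,0,0],
    [0,0,-8.5,0,0,0],
    [0,0,-13,0,0,0],
    [0,0,-17.5,0,0,0],
    [0,0,-20,0,0,0],
  ],
)

```text
t: 6.25
tool_pos: [0.375, -0.3356, 0.2471]
ee_rot: [0.002, 0.665, 0.747, -0.0]
wrist_force: [0.2, -1.1, -1.8]
opening: 0.221
finger_force: 58.9
```

```bash
python3 - <<'E'
from h import *
print(pose()[0],move([.4662,.0087,.24],21.7)[0],r.get_state()["opening"])
E
```

```text
[ 0.37498474 -0.33563314  0.24711154] [33.15, 13.04, 0.63, 0.15, 0.24, -15.06] 0.22125333933621785
```

>>> drive_tool(
  rows=[
    [4,1.5,0,0,0,-2],
    [8,3,0,0,0,-4],
    [12,4.7,0,0,0,-6],
    [16,6.3,0,0,0,-8],
    [20,7.9,0,0,0,-10],
  ],
)

```text
t: 6.75
tool_pos: [0.4293, -0.1255, 0.2432]
ee_rot: [-0.0, 0.597, 0.802, -0.0]
wrist_force: [0.9, -1.1, -0.4]
opening: 0.222
finger_force: 58.9
```

```bash
python3 - <<'E'
from h import *
print(pose()[0],move([.4662,.0087,.18],21.7)[0],r.get_state()["opening"])
E
```

```text
[ 0.42928816 -0.12545256  0.24319335] [11.79, 7.39, 6.32, -0.02, 0.0, -5.01] 0.22224745141383626
```

>>> drive_tool(
  rows=[
    [4,2.5,2,0,0,-2],
    [8,5,4,0,0,-4],
    [11.8,7.4,6,0,0,-5],
    [11.8,7.4,6.3,0,0,-5],
    [11.8,7.4,6.3,0,0,-5],
  ],
)

```text
t: 7.25
tool_pos: [0.4656, 0.0081, 0.1792]
ee_rot: [-0.001, 0.561, 0.828, -0.001]
wrist_force: [-0.1, -0.2, -0.9]
opening: 0.222
finger_force: 58.9
```

```bash
python3 - <<'E'
from h import *
print(pose()[0],move([.4662,.0087,.0765],21.7)[0],r.get_state()["wrist_force"])
E
python3 snap.py held
```

```text
[0.46564786 0.00809329 0.17923918] [0.03, 0.11, 10.27, -0.17, -0.02, 0.1] [-0.12087865 -0.24002196 -0.8666965 ]
7.3 [0.4656 0.0081 0.1792] 21.8 cam [0.437 0.079 0.3  ]
```

View pics/held.png

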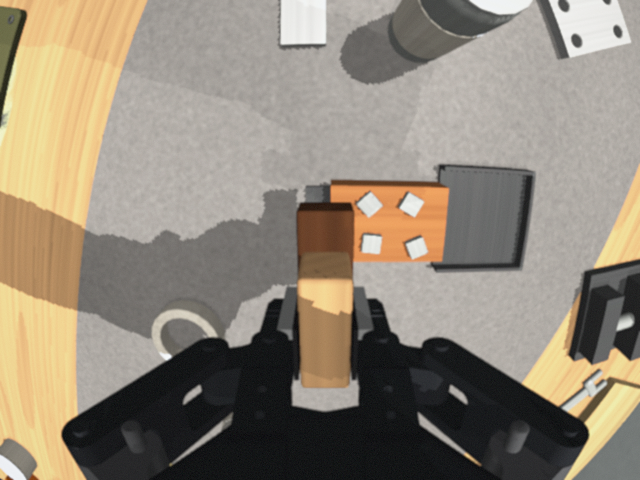

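The wrist view shows the scraper held upright and square, just behind the slugs ((370,204) to (416,247)); the tray is beyond. I descend in two steps and then sweep along tool +y.

>>> drive_tool(
  rows=[
    [0,0.1,3.5,0,0,0],
    [0,0.1,7,0,0,0],
    [0,0.1,9,0,0,0],
    [0,0.1,10,0,0,0],
    [0,0.1,10.2,0,0,0],
  ],
)

```text
t: 7.8
tool_pos: [0.4672, 0.0063, 0.078]
ee_rot: [-0.0, 0.563, 0.827, -0.0]
wrist_force: [-0.3, -0.7, -0.4]
opening: 0.221
finger_force: 59.1
```

>>> drive_tool(
  rows=[
    [0,0,0,0,0,0],
    [0,0,0,0,0,0],
  ],
)

```text
t: 8.0
tool_pos: [0.4689, 0.0072, 0.0796]
ee_rot: [0.001, 0.562, 0.827, 0.001]
wrist_force: [0.9, 0.5, -0.7]
opening: 0.223
finger_force: 59.1
```

>>> drive_tool(
  rows=[
    [0,0,0.1,0,0,0],
    [0,0,0.2,0,0,0],
    [0,0,0.2,0,0,0],
  ],
)

```text
t: 8.3
tool_pos: [0.4678, 0.0077, 0.0766]
ee_rot: [0.0, 0.562, 0.827, 0.0]
wrist_force: [0.4, -0.1, -1.2]
opening: 0.224
finger_force: 59.1
```

>>> drive_tool(
  rows=[
    [0,0.7,0,0,0,0],
    [0,1.4,0,0,0,0],
    [0,2.1,0,0,0,0],
    [0,2.8,0,0,0,0],
    [0,3.5,0,0,0,0],
  ],
)

```text
t: 8.8
tool_pos: [0.5009, 0.0209, 0.0762]
ee_rot: [-0.0, 0.562, 0.827, -0.0]
wrist_force: [0.2, -0.1, -0.6]
opening: 0.22
finger_force: 59.1
```

>>> drive_tool(
  rows=[
    [0,0.7,0,0,0,0],
    [0,1.4,0,0,0,0],
    [0,2.1,0,0,0,0],
    [0,2.8,0,0,0,0],
    [0,3.5,0,0,0,0],
  ],
)

```text
t: 9.3
tool_pos: [0.5333, 0.0337, 0.0763]
ee_rot: [0.0, 0.562, 0.827, 0.0]
wrist_force: [0.5, -0.2, -1.0]
opening: 0.224
finger_force: 59.1
```

>>> drive_tool(
  rows=[
    [0,0.6,0,0,0,0],
    [0,1.2,0,0,0,0],
    [0,1.8,0,0,0,0],
    [0,2.4,0,0,0,0],
    [0,2.4,0,0,0,0],
  ],
)

```text
t: 9.8
tool_pos: [0.5562, 0.0426, 0.0764]
ee_rot: [0.0, 0.562, 0.827, 0.0]
wrist_force: [0.3, 0.1, -1.1]
opening: 0.22
finger_force: 59.1
```

>>> drive_tool(
  rows=[
    [0,0,-3,0,0,0],
    [0,0,-7,0,0,0],
    [0,-3,-11,0,0,0],
    [0,-7,-15,0,0,0],
    [0,-8,-16,0,0,0],
  ],
)

```text
t: 10.3
tool_pos: [0.479, 0.0121, 0.2396]
ee_rot: [0.001, 0.562, 0.827, 0.001]
wrist_force: [0.0, 0.3, -0.8]
opening: 0.217
finger_force: 59.1
```

```bash
python3 snap.py swept; python3 - <<'E'
from h import *
print(move([.3757,-.336,.24],6.9)[0])
i=cv2.imread("pics/swept.png");cv2.imwrite("pics/swc.png",i[60:320,250:640])
E
```

```text
10.35 [0.479  0.0121 0.2396] 21.61 cam [0.45  0.083 0.36 ]
[-28.55, -22.33, 0.08, 0.18, 0.09, 14.68]
```

View pics/swc.png

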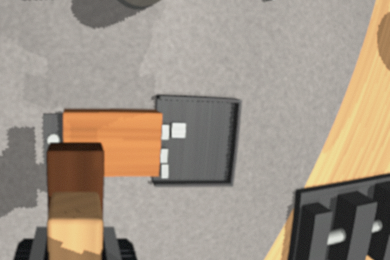

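The crop shows the block clear and all four slugs in the tray, at crop (165,132), (179,130), (164,156) and (165,171); three are against the block's end. Now I return the scraper to its place.

>>> drive_tool(
  rows=[
    [-4,-3,0,0,0,2],
    [-8,-6,0,0,0,5],
    [-12,-9,0,0,0,8],
    [-16,-12,0,0,0,11],
    [-19.5,-15.5,0,0,0,14.7],
  ],
)

```text
t: 10.85
tool_pos: [0.4084, -0.2276, 0.236]
ee_rot: [0.0, 0.664, 0.748, 0.0]
wrist_force: [0.6, -0.1, -1.9]
opening: 0.222
finger_force: 59.1
```

```bash
python3 - <<'E'
from h import *
print(move([.3757,-.336,.1],6.9)[0])
E
```

```text
[-10.37, -4.54, 13.6, 0.04, 0.03, -0.08]
```

>>> drive_tool(
  rows=[
    [-4,-1.7,0,0,0,0],
    [-8,-3.5,0,0,0,0],
    [-10.4,-4.5,4,0,0,0],
    [-10.4,-4.5,9,0,0,0],
    [-10.4,-4.5,13.6,0,0,0],
  ],
)

```text
t: 11.35
tool_pos: [0.376, -0.3355, 0.0985]
ee_rot: [0.001, 0.664, 0.748, 0.0]
wrist_force: [0.4, 0.5, -1.3]
opening: 0.224
finger_force: 59.2
```

>>> drive_tool(
  rows=[
    [0,0,0,0,0,0],
    [0,0,0,0,0,0],
  ],
)

```text
t: 11.55
tool_pos: [0.3759, -0.3338, 0.1001]
ee_rot: [-0.001, 0.663, 0.749, -0.0]
wrist_force: [0.5, 0.2, 0.7]
opening: 0.221
finger_force: 59.1
```

```bash
python3 - <<'E'
from h import *
print(move([.3757,-.336,.045],6.9)[0])
E
```

```text
[-0.23, -0.04, 5.51, -0.1, -0.11, 0.05]
```

>>> drive_tool(
  rows=[
    [-0.1,0,2.5,0,0,0],
    [-0.1,0,4.5,0,0,0],
    [-0.1,0,5.1,0,0,0],
    [-0.1,0,5.4,0,0,0],
    [-0.1,0,5.4,0,0,0],
  ],
)

```text
t: 12.05
tool_pos: [0.3777, -0.3361, 0.0478]
ee_rot: [0.001, 0.663, 0.749, -0.0]
wrist_force: [-0.3, -0.3, -1.3]
opening: 0.222
finger_force: 59.1
```

>>> drive_tool(
  rows=[
    [0,0,0.1,0,0,0],
    [0,0,0.1,0,0,0],
  ],
)

```text
t: 12.25
tool_pos: [0.3772, -0.3358, 0.0462]
ee_rot: [0.001, 0.663, 0.749, -0.0]
wrist_force: [0.0, 1.0, -1.4]
opening: 0.225
finger_force: 59.1
```

>>> drive_tool(
  rows=[
    [0,0,0.1,0,0,0],
    [0,0,0.1,0,0,0],
    [0,0,0.1,0,0,0],
  ],
)

```text
t: 12.55
tool_pos: [0.3765, -0.3353, 0.0444]
ee_rot: [0.0, 0.663, 0.749, 0.0]
wrist_force: [-0.1, 0.2, -0.3]
opening: 0.223
finger_force: 59.1
```

>>> drive_tool(
  rows=[
    [0,0,0.1,0,0,0],
    [0,0,0.1,0,0,0],
    [0,0,0.1,0,0,0],
  ],
)

```text
t: 12.85
tool_pos: [0.3765, -0.3352, 0.0443]
ee_rot: [0.0, 0.663, 0.749, 0.0]
wrist_force: [-1.6, 1.9, 9.3]
opening: 0.222
finger_force: 60.4
```

>>> drive_tool(
  rows=[
    [0,0,-0.1,0,0,0],
    [0,0,-0.1,0,0,0],
    [0,0,-0.1,0,0,0],
  ],
  fingers=5.5,
)

```text
t: 13.15
tool_pos: [0.3766, -0.3353, 0.0443]
ee_rot: [0.0, 0.663, 0.749, -0.0]
wrist_force: [-0.5, 0.1, -0.4]
opening: 0.646
finger_force: 0.0
```

>>> drive_tool(
  rows=[
    [0,0,-2,0,0,0],
    [0,0,-5,0,0,0],
    [0,0,-10,0,0,0],
    [0,0,-15,0,0,0],
    [0,0,-20,0,0,0],
  ],
)

```text
t: 13.65
tool_pos: [0.3761, -0.335, 0.246]
ee_rot: [-0.0, 0.663, 0.749, 0.0]
wrist_force: [1.1, -1.0, -0.9]
opening: 0.641
finger_force: 0.0
```

```bash
python3 snap.py scr2; python3 - <<'E'
from h import *
print(move([.578,-.025,.25],39.1)[0])
E
```

```text
13.7 [ 0.3761 -0.335   0.246 ] 6.94 cam [ 0.367 -0.259  0.367]
[28.65, 23.5, 0.38, 0.33, 0.69, -32.16]
```

>>> drive_tool(
  rows=[
    [4,3.2,0,0,0,-6],
    [8,6.5,0,0,0,-13],
    [12,9.7,0,0,0,-19],
    [16,13,0,0,0,-26],
    [19.5,16,0,0,0,-32.2],
  ],
)

```text
t: 14.2
tool_pos: [0.5112, -0.1225, 0.2442]
ee_rot: [0.0, 0.427, 0.904, -0.0]
wrist_force: [0.7, -0.7, -0.4]
opening: 0.643
finger_force: 0.0
```

```bash
python3 - <<'E'
from h import *
print(move([.578,-.025,.25],39.1)[0])
E
```

```text
[3.29, 11.35, -0.58, -0.01, 0.01, 0.3]
```

>>> drive_tool(
  rows=[
    [1.2,4.5,-0.3,0,0,0],
    [2.3,8,-0.5,0,0,0],
    [3.3,11.3,-0.5,0,0,0],
    [3.3,11.3,-0.5,0,0,0],
    [3.3,11.3,-0.5,0,0,0],
  ],
)

```text
t: 14.7
tool_pos: [0.5773, -0.0268, 0.2486]
ee_rot: [-0.001, 0.429, 0.903, -0.0]
wrist_force: [-0.8, -0.9, 0.6]
opening: 0.642
finger_force: 0.0
```

```bash
python3 snap.py tray; python3 - <<'E'
from fit import *
print("block",fit(["tray"],.511,.027,.03,.09,.06,kind="C",th=(.2,.5)))
print("blank",fit(["tray"],.387,.3015,.015,.09,.06,th=(1.9,2.6)))
print("scr",fit(["scr2"],.376,-.335,.048,.02,.05,th=(-.2,.4),w=.012))
P,_,_,im=pickle.load(open("tray.pkl","rb"))
out=[]
x,y=.5108+.06*.929,.0265+.06*.37
def ortho(P,im,x,y,z):
    g=np.linspace(.075,-.075,400);h=np.linspace(.075,-.075,400);X,Y=np.meshgrid(g,h,indexing="ij")
    uv=proj(P,np.c_[X.ravel()+x,Y.ravel()+y,np.full(X.size,z)],True).astype(np.float32).reshape(400,400,2)
    return cv2.remap(im[:,:,::-1].copy(),uv[...,0],uv[...,1],cv2.INTER_LINEAR)
a=ortho(P,im,x,y,.013)
P,_,_,im=pickle.load(open("scr2.pkl","rb"));b=ortho(P,im,.376,-.335,.048)
cv2.imwrite("pics/o2.png",np.hstack([a,b]))
print(move([.387,.3015,.22],39.1)[0])
E
```

```text
14.75 [ 0.5773 -0.0268  0.2486] 39.24 cam [0.528 0.033 0.37 ]
block (array([0.5108, 0.0263]), np.float64(21.64), np.float64(0.03), np.float64(82.2))
blank (array([0.407 , 0.3215]), np.float64(146.25), np.float64(0.015), np.float64(1.5))
scr (array([ 0.3768, -0.3361]), np.float64(6.84), np.float64(0.048), np.float32(56.4))
[37.5, 6.06, 2.89, -0.08, -0.03, 0.06]
```

View pics/o2.png

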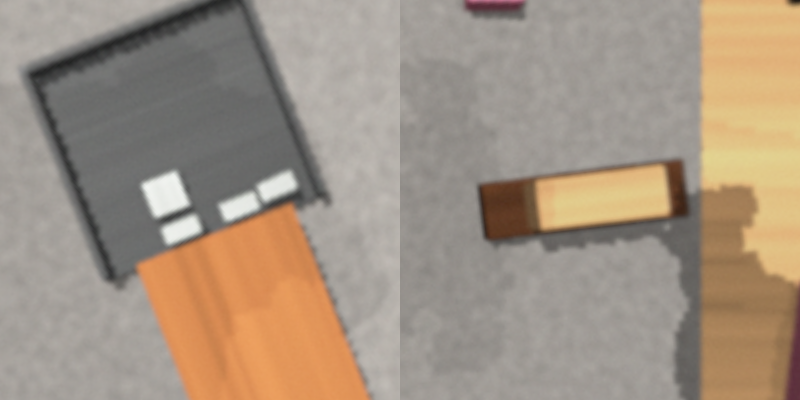

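The left ortho shows the four slugs in the tray. One lies flat at (165,193); three stand on edge against the block end at (181,229), (240,206) and (277,186). The right ortho shows the scraper standing upright at its place. The three on-edge slugs are borderline for x > 45 mm, so I measure them numerically.

```bash
cat > prof.py <<'E'
import sys
from fit import *
P,_,_,im=pickle.load(open(sys.argv[1]+".pkl","rb"));I=im.astype(np.float32).mean(2)
t=np.radians(21.68);ex=np.array([np.cos(t),np.sin(t)]);ey=np.array([-ex[1],ex[0]])
xs=np.arange(.040,.080,.0005);ys=np.arange(-.04,.0401,.002)
def W(X,Y,z):return np.c_[np.array([.5108,.0264])+X[:,None]*ex+Y[:,None]*ey,np.full(len(X),z)]
z=float(sys.argv[2])
from scipy.ndimage import map_coordinates as mc
G=np.array([mc(I,proj(P,W(xs,np.full(len(xs),y),z),True)[:,::-1].T,order=1) for y in ys])
for y,g in zip(ys,G):
    m=g>150
    if m.any():
        k=np.where(m)[0]; print(round(y*1000),"edges",xs[k[0]]*1000,xs[k[-1]]*1000,"max",int(g.max()), g[8:30:1].astype(int).tolist() if len(sys.argv)>3 else "")
E
python3 prof.py tray .02 p; python3 -c "
from h import *
print(proj(optics.camera_params('wrist'),[[.553,.043,.02]],True))"
```

```text
-40 edges 40.0 42.0 max 164 [94, 85, 83, 83, 85, 85, 84, 84, 85, 86, 88, 87, 86, 85, 86, 86, 85, 85, 86, 86, 86, 87]
-38 edges 40.0 41.0 max 165 [94, 93, 95, 99, 101, 102, 102, 102, 101, 102, 103, 103, 102, 101, 101, 101, 100, 99, 100, 99, 100, 101]
-36 edges 40.0 41.5 max 169 [95, 92, 90, 87, 85, 84, 84, 84, 84, 87, 90, 96, 103, 111, 117, 121, 122, 123, 122, 121, 119, 118]
-34 edges 40.0 57.000000000000014 max 220 [89, 85, 82, 76, 71, 66, 62, 60, 63, 76, 98, 125, 154, 179, 201, 213, 219, 220, 217, 215, 214, 215]
-32 edges 40.0 57.500000000000014 max 227 [100, 98, 94, 90, 81, 71, 64, 59, 66, 78, 106, 136, 167, 196, 212, 225, 226, 226, 226, 226, 227, 227]
-30 edges 40.0 57.000000000000014 max 228 [137, 133, 127, 112, 97, 81, 67, 62, 62, 83, 107, 141, 173, 199, 220, 225, 227, 227, 227, 227, 228, 228]
-28 edges 50.00000000000001 57.000000000000014 max 229 [139, 135, 128, 117, 101, 85, 70, 64, 65, 79, 103, 134, 169, 196, 217, 226, 228, 228, 228, 228, 229, 228]
-26 edges 50.00000000000001 57.000000000000014 max 230 [138, 135, 125, 113, 97, 81, 70, 61, 68, 79, 108, 141, 173, 204, 218, 228,
[... 3834 characters left out ...]
 152, 147, 140, 129, 120, 114, 109, 107, 107, 108, 108, 109, 109, 109, 109, 110, 110, 109, 108, 107, 107]
28 edges 40.0 44.50000000000001 max 154 [153, 152, 147, 138, 129, 119, 113, 109, 107, 107, 108, 108, 108, 109, 109, 109, 108, 108, 109, 109, 109, 107]
30 edges 40.0 42.0 max 154 [145, 143, 140, 133, 124, 117, 111, 110, 108, 107, 108, 109, 109, 109, 109, 109, 109, 109, 109, 108, 108, 108]
32 edges 40.0 41.0 max 158 [104, 105, 108, 109, 109, 108, 109, 108, 107, 107, 108, 109, 110, 110, 110, 110, 110, 109, 108, 108, 109, 109]
34 edges 40.0 40.5 max 157 [100, 101, 104, 108, 108, 108, 108, 108, 107, 107, 109, 110, 109, 108, 109, 110, 110, 110, 109, 108, 109, 109]
[[353.10188586 129.63775148]]
```

The standing slugs' rear faces are 2–5 mm beyond the block end, so all four are properly in the tray. Next is the blank, grasped 14 mm off-centre, away from its jar.

```bash
python3 - <<'E'
from h import *
print(move([.3779,.3124,.24],39.1)[0])
E
```

```text
[38.92, 6.04, 0.89, -0.08, -0.03, 0.06]
```

>>> drive_tool(
  rows=[
    [4,0.7,0,0,0,0],
    [8,1.3,0,0,0,0],
    [12,2,0,0,0,0],
    [16,2.6,0,0,0,0],
    [20,3,0,0,0,0],
  ],
  fingers=8.54,
)

```text
t: 15.25
tool_pos: [0.4731, 0.1464, 0.2494]
ee_rot: [0.0, 0.431, 0.903, -0.0]
wrist_force: [0.3, 0.4, -0.0]
opening: 1.004
finger_force: 0.0
```

>>> drive_tool(
  rows=[
    [4.5,0.7,0,0,0,0],
    [9,1.3,0,0,0,0],
    [14,2,0,0,0,0],
    [18.8,3,0,0,0,0],
    [18.8,3,3,0,0,0],
  ],
)

```text
t: 15.75
tool_pos: [0.379, 0.3166, 0.2225]
ee_rot: [0.001, 0.427, 0.904, 0.005]
wrist_force: [2.0, 0.0, 0.2]
opening: 0.999
finger_force: 0.0
```

>>> drive_tool(
  rows=[
    [0,0,4,0,0,0],
    [0,0,8,0,0,0],
    [0,0,11,0,0,0],
    [0,0,11,0,0,0],
    [0,0,11,0,0,0],
  ],
)

```text
t: 16.25
tool_pos: [0.379, 0.3103, 0.1097]
ee_rot: [-0.0, 0.43, 0.903, -0.001]
wrist_force: [0.6, -0.6, 0.7]
opening: 1.002
finger_force: 0.0
```

```bash
python3 snap.py b2; python3 - <<'E'
from h import *
print(move([.3779,.3124,.018],39.1)[0])
from fit import *
print("blank",fit(["b2"],.387,.3015,.015,.09,.06,th=(1.9,2.6)))
E
```

```text
16.3 [0.379  0.3103 0.1097] 39.05 cam [0.33  0.37  0.231]
[0.22, -0.1, 9.27, 0.1, 0.01, -0.04]
blank (array([0.3866, 0.3015]), np.float64(129.15), np.float64(0.015), np.float32(58.9))
```

>>> drive_tool(
  rows=[
    [0.1,-0.1,4,0,0,0],
    [0.1,-0.1,7,0,0,0],
    [0.1,-0.1,9,0,0,0],
    [0.1,-0.1,9,0,0,0],
    [0.1,-0.1,9,0,0,0],
  ],
)

```text
t: 16.8
tool_pos: [0.3789, 0.3124, 0.0209]
ee_rot: [0.001, 0.43, 0.903, 0.001]
wrist_force: [-0.3, 0.2, 1.5]
opening: 1.004
finger_force: 0.0
```

>>> drive_tool(
  rows=[
    [0,0,0,0,0,0],
    [0,0,0,0,0,0],
    [0,0,0,0,0,0],
    [0,0,0,0,0,0],
    [0,0,0,0,0,0],
  ],
  fingers=4,
  grip_force=80,
)

```text
t: 17.3
tool_pos: [0.3789, 0.3126, 0.0216]
ee_rot: [0.001, 0.429, 0.903, 0.002]
wrist_force: [-1.8, -0.7, 9.6]
opening: 0.677
finger_force: 84.9
```

>>> drive_tool(
  rows=[
    [0,0,-1,0,0,0],
    [0,0,-3,0,0,0],
    [0,0,-7,0,0,0],
    [0,0,-12,0,0,0],
    [0,0,-17,0,0,0],
  ],
)

```text
t: 17.8
tool_pos: [0.3767, 0.311, 0.1914]
ee_rot: [-0.0, 0.429, 0.903, -0.0]
wrist_force: [1.1, 0.9, -2.4]
opening: 0.674
finger_force: 86.8
```

>>> drive_tool(
  rows=[
    [0,0,-3,0,0,-5],
    [0,0,-5,0,0,-12],
    [0,0,-5,0,0,-20],
    [0,0,-5,0,0,-28],
    [0,0,-5,0,0,-36],
  ],
)

```text
t: 18.3
tool_pos: [0.3772, 0.3114, 0.2403]
ee_rot: [0.0, 0.126, 0.992, 0.0]
wrist_force: [0.7, -0.4, -1.9]
opening: 0.676
finger_force: 86.8
```

```bash
python3 - <<'E'
from h import *
print(pose()[0],r.get_state()["opening"],move([.4983,.0214,.23],111.7)[0])
E
```

```text
[0.37719241 0.31135452 0.24030499] 0.6762200585622119 [-18.99, -25.03, 1.02, 0.02, 0.03, -36.22]
```

>>> drive_tool(
  rows=[
    [-2.4,-3,0,0,0,-7],
    [-5,-6.5,0,0,0,-14],
    [-7.6,-10,0,0,0,-21],
    [-10.2,-13.5,0,0,0,-28],
    [-13,-17,0,0,0,-36.2],
  ],
)

```text
t: 18.8
tool_pos: [0.4581, 0.1153, 0.24]
ee_rot: [0.0, -0.183, 0.983, -0.0]
wrist_force: [0.5, 1.0, -2.9]
opening: 0.676
finger_force: 86.8
```

```bash
python3 - <<'E'
from h import *
print(pose()[0],r.get_state()["opening"],move([.4983,.0214,.12],111.7)[0])
E
```

```text
[0.4580738  0.11527187 0.24002222] 0.6761837735891574 [-0.38, -10.2, 12.0, -0.0, 0.01, -0.66]
```

>>> drive_tool(
  rows=[
    [0,-4,0,0,0,-0.6],
    [-0.1,-8,0,0,0,-0.6],
    [-0.2,-10.2,3,0,0,-0.6],
    [-0.2,-10.2,8,0,0,-0.6],
    [-0.2,-10.2,12,0,0,-0.6],
  ],
)

```text
t: 19.3
tool_pos: [0.4962, 0.0213, 0.1185]
ee_rot: [0.0, -0.184, 0.983, -0.0]
wrist_force: [-0.1, 1.3, -2.5]
opening: 0.677
finger_force: 86.8
```

>>> drive_tool(
  rows=[
    [0,0,0,0,0,0],
    [0,0,0,0,0,0],
    [0,0,0,0,0,0],
  ],
)

```text
t: 19.6
tool_pos: [0.4984, 0.0227, 0.1219]
ee_rot: [0.002, -0.185, 0.983, -0.0]
wrist_force: [0.8, -0.2, -1.5]
opening: 0.675
finger_force: 87.3
```

```bash
python3 snap.py bh; python3 - <<'E'
from h import *
print(move([.4983,.0214,.0525],111.68)[0])
from fit import *
# held plate: top at tcp z -.0213+.015
P,p,_,_=pickle.load(open("bh.pkl","rb")); zt=p[2]-.0063
m=np.ones(120,bool); 
m[:60]=False
for mask in (None,m): print(fit(["bh"],.5108,.0264,zt,.09,.06,th=(.2,.5),w=.015,mask=mask))
i=cv2.imread("pics/bh.png")
cv2.imwrite("pics/bh.png",i)
E
```

```text
19.65 [0.4984 0.0227 0.1219] 111.36 cam [ 0.426 -0.006  0.243]
[0.12, -0.1, 6.95, -0.1, 0.28, -0.32]
(array([0.4992, 0.023 ]), np.float64(21.39), np.float64(0.1156), np.float64(46.6))
(array([0.4989, 0.0236]), np.float64(21.65), np.float64(0.1156), np.float32(51.9))
```

```bash
python3 - <<'E'
from fit import *
P,p,_,im=pickle.load(open("bh.pkl","rb"))
t=np.radians(21.5);ex=np.array([np.cos(t),np.sin(t)]);ey=np.array([-ex[1],ex[0]])
z=p[2]-.0063
xs=np.arange(-.065,.06,.0025);I=im.astype(np.float32).mean(2)
for y in(-.024,-.018,-.01,0,.01,.018,.024):
    W=np.c_[np.array([.5108,.0264])+xs[:,None]*ex+y*ey,np.full(len(xs),z)]
    u=proj(P,W,True); print(y,u[0].round(),u[-1].round(),map_coordinates(I,u[:,::-1].T,order=1,mode="nearest").astype(int).tolist())
i=cv2.imread("pics/bh.png")
for x,y in((-.045,-.03),(-.045,.03),(.045,.03),(.045,-.03)):
    u=proj(P,np.r_[np.array(p[:2])+(x+.0135)*ex+y*ey,z],True)[0];cv2.circle(i,tuple(int(v) for v in u),4,(0,0,255),-1)
cv2.imwrite("pics/bh2.png",i)
E
```

```text
-0.024 [253. 195.] [275. 439.] [109, 112, 112, 174, 176, 183, 178, 88, 107, 153, 153, 153, 153, 151, 152, 145, 135, 134, 133, 133, 131, 132, 132, 183, 220, 219, 220, 219, 220, 228, 229, 229, 228, 228, 228, 228, 228, 227, 228, 127, 18, 18, 16, 20, 20, 21, 20, 18, 16, 18]
-0.018 [270. 194.] [287. 440.] [109, 107, 108, 113, 113, 110, 111, 89, 107, 156, 157, 155, 155, 155, 156, 147, 135, 137, 137, 137, 137, 136, 136, 160, 225, 226, 225, 224, 224, 233, 234, 234, 234, 234, 232, 233, 232, 232, 232, 125, 17, 17, 15, 20, 19, 17, 18, 19, 19, 17]
-0.01 [293. 194.] [303. 440.] [55, 101, 101, 100, 97, 98, 99, 88, 100, 155, 154, 155, 155, 155, 140, 138, 137, 137, 136, 136, 137, 135, 135, 218, 226, 227, 227, 226, 226, 225, 225, 229, 234, 234, 233, 233, 232, 233, 232, 202, 16, 19, 16, 18, 19, 18, 19, 18, 18, 17]
0 [322. 194.] [323. 440.] [59, 103, 90, 91, 91, 89, 90, 91, 100, 156, 154, 137, 138, 138, 137, 136, 135, 137, 136, 136, 136, 136, 195, 230, 229, 229, 228, 229, 228, 227, 226, 226, 225, 224, 224, 223, 233, 233, 232, 232, 209, 19, 16, 19, 22, 20, 23, 19, 19, 20]
0.01 [350. 194.] [343. 440.] [54, 92, 82, 81, 81, 82, 80, 92, 98, 137, 136, 136, 135, 136, 136, 135, 134, 135, 134, 133, 133, 178, 228, 227, 226, 226, 225, 224, 224, 224, 222, 221, 220, 220, 218, 219, 219, 217, 224, 224, 27, 19, 19, 15, 22, 20, 20, 20, 15, 19]
0.018 [373. 194.] [359. 440.] [91, 108, 98, 96, 97, 136, 154, 87, 97, 139, 139, 138, 140, 139, 139, 139, 137, 138, 139, 138, 137, 138, 168, 232, 231, 231, 230, 229, 228, 228, 228, 227, 226, 226, 225, 225, 223, 222, 223, 122, 21, 17, 17, 22, 20, 15, 19, 19, 18, 18]
0.024 [390. 194.] [371. 439.] [162, 159, 157, 160, 162, 161, 160, 89, 91, 132, 132, 133, 131, 132, 133, 132, 132, 132, 131, 132, 131, 132, 215, 226, 225, 224, 224, 223, 223, 222, 222, 221, 221, 219, 219, 218, 218, 217, 218, 119, 15, 17, 17, 19, 24, 20, 18, 21, 19, 19]
```

View pics/bh2.png

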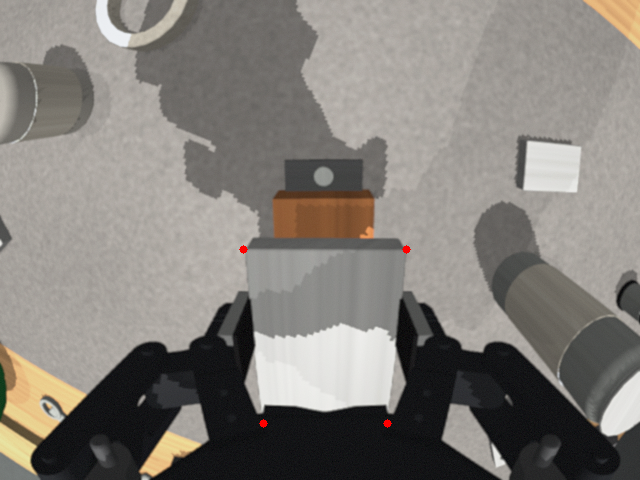

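The annotated view shows the predicted near corners (243,249) and (406,249) matching the held blank's top edge, so the grasp geometry holds; the fit had been misled by the gripper covering the far end. I lower it onto the block.

>>> drive_tool(
  rows=[
    [0.1,-0.1,3,0,0,-0.2],
    [0.1,-0.1,5.5,0,0,-0.2],
    [0.1,-0.1,6.5,0,0,-0.2],
    [0.1,-0.1,6.5,0,0,-0.2],
    [0.1,-0.1,6.5,0,0,-0.2],
  ],
)

```text
t: 20.15
tool_pos: [0.4971, 0.0213, 0.0557]
ee_rot: [0.001, -0.187, 0.982, -0.0]
wrist_force: [0.8, -0.2, -1.8]
opening: 0.681
finger_force: 87.2
```

```bash
python3 - <<'E'
from h import *
print(pose()[0],r.get_state()["wrist_force"],move([.4983,.0214,.052],111.68)[0])
E
```

```text
[0.49709149 0.02129367 0.05569072] [ 0.7880497  -0.15263175 -1.78048038] [-0.12, -0.03, 0.37, -0.05, 0.13, -0.13]
```

>>> drive_tool(
  rows=[
    [-0.1,0,0.2,0,0,0],
    [-0.1,0,0.3,0,0,0],
    [-0.1,0,0.3,0,0,0],
  ],
)

```text
t: 20.45
tool_pos: [0.4972, 0.0215, 0.0518]
ee_rot: [0.001, -0.187, 0.982, -0.0]
wrist_force: [0.2, 0.6, -2.4]
opening: 0.678
finger_force: 87.2
```

>>> drive_tool(
  rows=[
    [0,0,0.1,0,0,0],
    [0,0,0.1,0,0,0],
    [0,0,0.1,0,0,0],
  ],
)

```text
t: 20.75
tool_pos: [0.4972, 0.0215, 0.0517]
ee_rot: [0.001, -0.187, 0.982, 0.0]
wrist_force: [-1.6, -1.0, 8.9]
opening: 0.672
finger_force: 88.5
```

>>> drive_tool(
  rows=[
    [0,0,-0.1,0,0,0],
    [0,0,-0.1,0,0,0],
    [0,0,-0.1,0,0,0],
  ],
  fingers=8.54,
)

```text
t: 21.05
tool_pos: [0.497, 0.0215, 0.0514]
ee_rot: [0.0, -0.187, 0.982, -0.0]
wrist_force: [0.3, -0.6, -0.3]
opening: 1.002
finger_force: 0.0
```

>>> drive_tool(
  rows=[
    [0,0,-2,0,0,0],
    [0,0,-6,0,0,0],
    [-2,0,-11,0,0,0],
    [-6,0,-16,0,0,0],
    [-9,0,-20,0,0,0],
  ],
)

```text
t: 21.55
tool_pos: [0.5709, 0.0508, 0.2392]
ee_rot: [0.0, -0.187, 0.982, -0.0]
wrist_force: [2.1, 0.1, 0.1]
opening: 1.001
finger_force: 0.0
```

>>> drive_tool(
  rows=[
    [0,0,0,0,0,0],
    [0,0,0,0,0,0],
  ],
)

```text
t: 21.75
tool_pos: [0.5716, 0.0509, 0.2378]
ee_rot: [0.001, -0.187, 0.982, -0.0]
wrist_force: [-0.2, -0.3, -0.8]
opening: 1.0
finger_force: 0.0
```

```bash
python3 snap.py placed; python3 - <<'E'
from fit import *
print("blank on",fit(["placed"],.511,.0264,.045,.09,.06,th=(.2,.5)), fit(["placed"],.511,.0264,.045,.09,.06,th=(.2,.5),dz=.01))
print("template",fit(["placed"],.619,.2793,.015,.09,.06,th=(.5,1.)))
E
```

```text
21.8 [0.5716 0.0509 0.2378] 111.56 cam [0.5   0.022 0.359]
blank on (array([0.5098, 0.0262]), np.float64(21.14), np.float64(0.045), np.float64(47.2)) (array([0.5099, 0.0263]), np.float64(21.32), np.float64(0.0429), np.float64(49.0))
template (array([0.6185, 0.2797]), np.float64(44.36), np.float64(0.015), np.float64(38.7))
```

Blank placed within about 1 mm and 0.5°. Now the template.

```bash
python3 - <<'E'
from h import *
print(move([.609,.2697,.22],133.85)[0])
E
```

```text
[-11.7, 18.95, 1.62, 0.04, -0.09, -22.31]
```

>>> drive_tool(
  rows=[
    [-2.3,3.8,0,0,0,-4.5],
    [-4.7,7.6,0,0,0,-9],
    [-7,11.4,0,0,0,-13.5],
    [-9.4,15.2,0.8,0,0,-18],
    [-11.7,19,1.6,0,0,-22.3],
  ],
)

```text
t: 22.3
tool_pos: [0.6079, 0.2708, 0.2188]
ee_rot: [-0.002, -0.374, 0.927, -0.0]
wrist_force: [0.0, 0.2, 0.4]
opening: 1.0
finger_force: 0.0
```

>>> drive_tool(
  rows=[
    [0,0,4,0,0,0],
    [0,0,8,0,0,0],
    [0,0,11,0,0,0],
    [0,0,11,0,0,0],
    [0,0,11,0,0,0],
  ],
)

```text
t: 22.8
tool_pos: [0.6078, 0.2692, 0.1098]
ee_rot: [-0.002, -0.373, 0.928, -0.0]
wrist_force: [0.0, 1.1, 1.0]
opening: 0.997
finger_force: 0.0
```

```bash
python3 snap.py t2; python3 - <<'E'
from fit import *
print(pose()[0],move([.609,.2697,.0205],133.85)[0])
print("template",fit(["t2"],.619,.2793,.015,.09,.06,th=(.5,1.)))
E
```

```text
22.85 [0.6078 0.2692 0.1098] 133.81 cam [0.552 0.216 0.231]
[0.60936596 0.26985211 0.11161221] [0.03, 0.01, 9.11, 0.01, -0.02, -0.04]
template (array([0.6191, 0.2795]), np.float64(43.84), np.float64(0.015), np.float64(56.4))
```

>>> drive_tool(
  rows=[
    [0,0,4,0,0,0],
    [0,0,7,0,0,0],
    [0,0,8.8,0,0,0],
    [0,0,9,0,0,0],
    [0,0,9,0,0,0],
  ],
)

```text
t: 23.35
tool_pos: [0.6107, 0.2705, 0.0228]
ee_rot: [0.001, -0.373, 0.928, 0.0]
wrist_force: [0.0, -0.1, 0.4]
opening: 1.001
finger_force: 0.0
```

>>> drive_tool(
  rows=[
    [0,0,0,0,0,0],
    [0,0,0,0,0,0],
    [0,0,0,0,0,0],
    [0,0,0,0,0,0],
    [0,0,0,0,0,0],
  ],
  fingers=4,
  grip_force=80,
)

```text
t: 23.85
tool_pos: [0.6113, 0.271, 0.0241]
ee_rot: [0.002, -0.373, 0.928, 0.0]
wrist_force: [-1.1, -0.7, 7.5]
opening: 0.675
finger_force: 86.4
```

>>> drive_tool(
  rows=[
    [0,0,-1,0,0,0],
    [0,0,-3,0,0,0],
    [0,0,-7,0,0,0],
    [0,0,-12,0,0,0],
    [0,0,-17,0,0,0],
  ],
)

```text
t: 24.35
tool_pos: [0.6087, 0.2699, 0.1927]
ee_rot: [-0.001, -0.373, 0.928, -0.0]
wrist_force: [1.9, 1.0, -3.3]
opening: 0.671
finger_force: 86.3
```

```bash
python3 - <<'E'
from h import *
print(pose()[0],move([.4977,.0212,.2],111.68)[0])
E
```

```text
[0.60867037 0.26986199 0.19274693] [25.23, -10.25, -0.69, 0.01, -0.1, 22.15]
```

>>> drive_tool(
  rows=[
    [4,-1.5,-2,0,0,4.5],
    [8.5,-3.4,-3,0,0,9],
    [13,-5.2,-3,0,0,13.5],
    [17,-7,-3,0,0,18],
    [21,-8.5,-3,0,0,22.2],
  ],
)

```text
t: 24.85
tool_pos: [0.5158, 0.0618, 0.2219]
ee_rot: [0.0, -0.186, 0.983, -0.0]
wrist_force: [1.4, 0.1, -2.0]
opening: 0.673
finger_force: 86.3
```

```bash
python3 - <<'E'
from h import *
print(pose()[0],move([.4998,.022,.13],111.68)[0])
E
```

```text
[0.51578693 0.06184351 0.22192667] [2.95, -3.12, 9.19, -0.03, 0.03, -0.23]
```

>>> drive_tool(
  rows=[
    [2.9,-3.1,0,0,0,-0.2],
    [2.9,-3.1,3,0,0,-0.2],
    [2.9,-3.1,7,0,0,-0.2],
    [2.9,-3.1,9,0,0,-0.2],
    [2.9,-3.1,9,0,0,-0.2],
  ],
)

```text
t: 25.35
tool_pos: [0.4982, 0.0236, 0.1288]
ee_rot: [-0.003, -0.189, 0.982, 0.0]
wrist_force: [-1.0, 0.8, -2.5]
opening: 0.669
finger_force: 86.4
```

>>> drive_tool(
  rows=[
    [0,0,0,0,0,0],
    [0,0,0,0,0,0],
  ],
)

```text
t: 25.55
tool_pos: [0.5029, 0.0242, 0.1329]
ee_rot: [0.002, -0.19, 0.982, -0.0]
wrist_force: [0.8, -0.2, -2.5]
opening: 0.669
finger_force: 86.4
```

```bash
python3 snap.py th; python3 - <<'E'
from fit import *
P,p,_,im=pickle.load(open("th.pkl","rb"))
print(move([.4998,.022,.0695],111.68)[0])
# near edge of the held template top: bright step along station x
t=np.radians(21.68);ex=np.array([np.cos(t),np.sin(t)]);ey=np.array([-ex[1],ex[0]]);z=p[2]-.0085
xs=np.arange(-.062,-.02,.0005);I=im.astype(np.float32).mean(2)
for y in(-.02,-.01,0,.01,.02):
    g=map_coordinates(I,proj(P,np.c_[p[:2]+(xs[:,None])*ex+y*ey,np.full(len(xs),z)],True)[:,::-1].T,order=1)
    print(y,xs[np.argmax(np.gradient(g))].round(4),g[::6].astype(int).tolist())
E
```

```text
25.6 [0.5029 0.0242 0.1329] 111.85 cam [ 0.431 -0.005  0.254]
[0.4, -0.08, 6.34, -0.06, 0.19, 0.17]
-0.02 -0.0335 [110, 112, 106, 108, 112, 104, 112, 108, 98, 89, 155, 154, 151, 170]
-0.01 -0.053 [66, 66, 57, 123, 157, 137, 137, 138, 103, 85, 156, 156, 156, 156]
0 -0.053 [146, 146, 58, 119, 155, 138, 137, 136, 106, 89, 149, 149, 134, 131]
0.01 -0.053 [64, 67, 56, 120, 158, 138, 140, 138, 95, 92, 154, 136, 137, 134]
0.02 -0.034 [172, 170, 173, 171, 153, 158, 159, 157, 95, 88, 136, 136, 130, 158]
```

>>> drive_tool(
  rows=[
    [0.3,-0.1,3,0,0,0.1],
    [0.3,-0.1,5.2,0,0,0.1],
    [0.3,-0.1,5.8,0,0,0.1],
    [0.3,-0.1,5.8,0,0,0.1],
    [0.3,-0.1,5.8,0,0,0.1],
  ],
)

```text
t: 26.1
tool_pos: [0.5003, 0.0221, 0.0744]
ee_rot: [0.001, -0.189, 0.982, -0.0]
wrist_force: [0.0, 0.5, -2.7]
opening: 0.673
finger_force: 86.4
```

```bash
python3 - <<'E'
from h import *
print(pose()[0],r.get_state()["wrist_force"],move([.5001,.0222,.069],111.68)[0])
E
```

```text
[0.50030937 0.02207994 0.07444755] [ 0.03576724  0.49352188 -2.72878419] [0.02, 0.02, 0.54, -0.04, 0.13, 0.06]
```

>>> drive_tool(
  rows=[
    [0,0,0.2,0,0,0],
    [0,0,0.4,0,0,0],
    [0,0,0.45,0,0,0],
    [0,0,0.45,0,0,0],
  ],
)

```text
t: 26.5
tool_pos: [0.4995, 0.022, 0.0691]
ee_rot: [0.0, -0.189, 0.982, -0.0]
wrist_force: [-0.9, 0.0, -0.4]
opening: 0.674
finger_force: 86.7
```

>>> drive_tool(
  rows=[
    [0,0,0.1,0,0,0],
    [0,0,0.1,0,0,0],
    [0,0,0.1,0,0,0],
  ],
)

```text
t: 26.8
tool_pos: [0.4995, 0.022, 0.0691]
ee_rot: [0.001, -0.189, 0.982, -0.0]
wrist_force: [-2.9, -0.4, 8.5]
opening: 0.675
finger_force: 87.8
```

Contact at the expected height. I release, lift and check.

>>> drive_tool(
  rows=[
    [0,0,-0.1,0,0,0],
    [0,0,-0.1,0,0,0],
    [0,0,-0.1,0,0,0],
  ],
  fingers=8.54,
)

```text
t: 27.1
tool_pos: [0.4993, 0.022, 0.0687]
ee_rot: [0.0, -0.189, 0.982, -0.0]
wrist_force: [0.5, -0.3, 0.8]
opening: 0.995
finger_force: 0.0
```

>>> drive_tool(
  rows=[
    [0,0,-2,0,0,0],
    [0,0,-6,0,0,0],
    [-2,0,-11,0,0,0],
    [-6,0,-15,0,0,0],
    [-8.4,0,-18,0,0,0],
  ],
)

```text
t: 27.6
tool_pos: [0.5779, 0.0534, 0.2506]
ee_rot: [0.001, -0.188, 0.982, -0.0]
wrist_force: [1.3, -0.2, 0.2]
opening: 1.0
finger_force: 0.0
```

>>> drive_tool(
  rows=[
    [0,0,0,0,0,0],
    [0,0,0,0,0,0],
    [0,0,0,0,0,0],
  ],
)

```text
t: 27.9
tool_pos: [0.5755, 0.0528, 0.247]
ee_rot: [-0.002, -0.188, 0.982, 0.0]
wrist_force: [-0.2, -0.9, 0.1]
opening: 1.0
finger_force: 0.0
```

```bash
python3 snap.py fin; python3 prof.py fin .02 | grep -v " 4[0-5]\.[05]* max" | awk '{print $1,$3,$4}' | tr '\n' ';'; python3 - <<'E'
from fit import *
print("template on",fit(["fin"],.511,.0264,.06,.09,.06,th=(.2,.5)), fit(["fin"],.511,.0264,.06,.09,.06,th=(.2,.5),dz=.01))
E
```

```text
27.95 [0.5755 0.0528 0.247 ] 111.73 cam [0.504 0.024 0.368]
-34 40.0 57.000000000000014;-32 40.0 57.000000000000014;-30 40.0 57.000000000000014;-28 40.0 57.000000000000014;-26 40.0 57.000000000000014;-24 40.0 57.000000000000014;-22 41.0 56.000000000000014;-20 41.5 52.000000000000014;-18 41.5 55.500000000000014;-16 41.0 55.500000000000014;-14 40.0 55.500000000000014;-12 40.0 55.500000000000014;-10 40.0 55.500000000000014;-8 40.0 55.500000000000014;-6 40.0 55.000000000000014;-4 40.0 51.500000000000014;-2 40.0 51.500000000000014;0 40.0 51.500000000000014;2 40.0 51.500000000000014;4 40.0 70.00000000000003;6 40.0 72.00000000000004;8 40.0 72.00000000000004;10 40.0 72.00000000000004;12 40.0 72.00000000000004;14 40.0 72.00000000000004;16 40.5 72.00000000000004;18 41.5 71.50000000000004;20 41.5 51.00000000000001;22 41.0 51.00000000000001;24 40.0 51.00000000000001;26 40.0 51.00000000000001;28 40.0 51.00000000000001;30 40.0 51.00000000000001;32 40.0 51.00000000000001;34 40.0 50.50000000000001;template on (array([0.51  , 0.0263]), np.float64(21.81), np.float64(0.06), np.float64(45.2)) (array([0.51  , 0.0263]), np.float64(22.06), np.float64(0.0621), np.float32(46.5))
```

The template is within 1 mm and 0.3° of the block, the slugs have not moved in the tray, and the gripper is clear. Handing in.

```bash
python3 -c "
from station import sign_off
print(sign_off())"
```

```text
the job is handed in; nothing more can be done
None
```

I handed the job in at about 28 s. By camera measurement all four slugs are in the tray, the scraper is upright at its old place, and the blank and template lie flush on the block within about 1 mm and 0.6°; the hand-in returned no verdict.

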